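# Stand the fresh nut jar in the free pocket and unscrew its lid

## Robot

A 6-joint arm with a two-finger parallel gripper is mounted at the origin on the work surface. World frame = base frame: x ahead of the robot, y to its left, z up, the work surface at z = 0. Lengths are in m, angles in degrees, forces in N, time in s.
With the tool pointing down it reaches from about 0.25 to 0.725 m from the base axis. Payload 9.7 kg.
Tool frame: the origin (TCP) lies midway between the tips of the shut fingers; the grasp point (between the pads) lies 19 mm behind it; x points along the fingers, y is the direction in which the jaws open and shut, and the axes are right-handed (so a half turn about x gives the same grasp; the last joint's range is limited). The gripper opens to 85 mm and grips with 20 to 120 N. Pads are 22 mm wide; open, the fingers measure 114 mm over their backs; the gripper's body (76 mm by 85 mm) begins 54 mm behind the grasp point. The pads swing forward as they close: fully open they stand 13 mm farther back than shut.
Start: joints at [-69.5, 4.979, 10.078, 95.1, 0, 90], TCP at [0.193, -0.515, 0.198] pointing down, gripper open.
Joint ranges: [-179.16, 179.16], [-48.56, 103.87], [-65.8, 70.77], [-126.05, 130.52], [-82.76, 87.17], [-180, 180]. Speed limits (degrees/s): [127.2, 127.2, 147.25, 180, 180, 180].

## Interface

Orientations are given as [roll, pitch, yaw] about the fixed x, y, z axes, in that order (R = Rz(yaw) Ry(pitch) Rx(roll)).
In Python, from workcell import bot, cams gives the robot as it stands.
- The arm moves only by the tool apply_moves, never from a script. Its argument "commands" is a list of rows, each a list of 5 numbers: the shift along the tool's x, y, z in m, then the turn about the tool's x in rad, then the opening, from -1 (shut) to 1 (fully open). In form: [[tx, ty, tz, roll, hand], ...]. A call has 1 to 12 rows; each row is the pose to reach, as a shift and turn from the pose measured when the call began, along the tool's axes at that moment; what a row does not reach only later rows make up. A row lasts 1/10 s, in which the tool goes at most 50 mm and 8.59 degrees, less where a joint would pass 70% of its speed; a pose out of reach is approached as far as the arm can. A call with a gripper value outside its range is refused whole. The fingers move at their own pace and stop on an object; "newtons" is the grip in N (left out, the last holds). Time passes only in rows, so rows that repeat a pose let the fingers close. It gives the time, the measured TCP pose, the force and the opening at its end, in the units of the state.
- bot.get_obs(): the state, without advancing time (a new reading comes with each control period).
- cams.camera(name): name is "scene" or "top" or "wrist"; returns a dict with "frame" (400x640x3 uint8, blue, green, red), "depth" (400x640 float32, m along the optical axis (not along the pixel's ray), 0 where there is no reading), "camera_matrix" (3x3 intrinsics, pixels), "D" ([k1, k2, p1, p2, k3] as OpenCV has them; the pictures are not rectified), "R" (3x3) and "t" (3): a world point X has camera coordinates R X + t; the wrist camera has in their place "mount" (4x4, takes a point from camera to tool coordinates, whose origin is the TCP and whose axes are the tool frame's). Camera axes: x right, y down, z forward; pixel columns grow to the right and rows downward; lengths in m; the calibration is good to about 2 mm. A picture is of the moment at which its call begins: read the wrist's pose just before it.
- bot.job_done(): hands the job in, once; it reports no verdict.
Trained networks look in the newest picture that a camera, given by its name, has taken for a name from the list of things; names that differ only in an ending like _2 or _b are one class to them, and where a whole thing is asked for, a point or a joint stands for the part that bears it (a point fixed in the world has none). Each returns a list of dicts, best first, with "confidence" (0 to 1); they miss things now and then, are a little off and sometimes report something else, mostly with a low value. They report only what shows in the picture. A call takes as long as a camera call. They do not tell look-alikes from the thing itself.
- cams.spot_in(name, camera): "rect" ([left, top, right, bottom] in pixels, round what is visible of it).
The state is a dict: "time": time; "q": joint angles; "qd": joint speeds; "joint_efforts": joint torques, N m; "ee_pos": TCP position; "tcp_rot": TCP orientation; "wrist_force": force on the tool from outside, world axes, zero at the start; "torque": the same for the moment, N m; "opening": finger opening in m.
Only numpy, scipy, OpenCV 4.12 (cv2) and the standard library are available. Lean on these libraries where they do the work, as an engineer would, in place of code of your own. Each camera call takes 0.05 s, during which the arm holds its last target. There are 200 camera calls.

## Task

Stand the closed jar of nuts upright, fully home, in the free pocket of the wooden jar block, so that the pocket keeps it from turning. Then unscrew its tight lid, stop turning once the threads let go, raise it level until it is just clear above the jar's mouth, and finish still holding it there. Leave the two open jars and the saucers alone.

Things in the scene. Friction and masses are not known exactly. Their poses are not given: they have to be found in the camera images.
- jar: Closed square glass jar of hazelnuts, the only one with a lid. Body 62 x 62 mm, corners rounded 6 mm, shoulder at 84 mm, neck 45 mm in diameter; 109 mm tall with the lid; 0.3 to 0.6 kg. It starts on the counter at any yaw. Origin: centre of its underside; z up, x and y square to its sides. It may be lifted by its tight lid. Only a pocket stops it turning along with the lid.
- jar_mouth (a point): Centre of the jar's mouth, level with its rim, 104 mm above the jar's origin.
- lid: The jar's round steel twist-off lid: 58 mm in diameter, 16 mm tall, flat top, 6 mm of free space under its edge. Origin: centre of its lower edge, z up. Tight, it lies 92.5 mm above the jar's origin with its x along the jar's x. Turn it counter-clockwise seen from above, 0.4 to 0.9 N m (grip it with 60 N or more), while it rises 2 mm.
- lid_top (a point): Centre of the lid's flat top, 16 mm above its lower edge. Three lugs in the lid sit under three short threads on the neck: it is loose from about 65 degrees of turn relative to the jar and blocked by the next thread at about 95 (aim for 80). In between it lifts straight off; before that, pulling up lifts the jar.
- block: Dark wooden jar block fixed to the counter: 100 (x) by 320 (y) by 45 mm high, with three square pockets 66 x 66 mm, 34 mm deep down to their pads, chamfered 3 mm, centred at y = -100, 0 and +100 mm on its own axes; two hold open jars, any one is free. Origin: centre of its underside; pocket sides parallel to its x and y.
- pad_free: Black rubber pad 60 x 60 x 3 mm, fixed on the floor of the free pocket; origin: centre of its underside, 8 mm above the counter, yaw as the block. The seated jar's origin lies 3 mm above the pad's; the square jar may stand in any of its four ways. In the pocket it has 2 mm of play on each side and some 5 degrees of turn.
- jar_a: Open jar of hazelnuts without a lid, same glass, 104 mm tall, already standing in a pocket of the block; origin: centre of its underside. Leave it alone.
- jar_b: Open jar of almonds without a lid, same glass, 104 mm tall, already standing in a pocket of the block; origin: centre of its underside. Leave it alone.
- saucers: Stack of four white saucers, 110 mm across, 34 mm high, standing on the counter; origin: centre of its underside. Leave it alone.
Not all that is in view belongs to the job. Leave any blue or turquoise look-alike of the jar alone.

How it is judged:
By the outcome, as a careful person would: the job done as asked, in the order asked, and still so for the second after the job is handed in, while the arm keeps its last pose, push and grip.
It also fails if it takes over 45 s, if anything falls off the work surface, if the arm or the gripper's body presses on something with over 40 N, if the wrist force passes 120 N, or if a joint passes its speed limit or range.

## Working session

There is one attempt and no reset: what is moved stays moved. The work goes in short steps, Python scripts to look and compute and a tool call to move; the robot and the scene stay as the last step left them, time stands still between calls to the robot, and variables do not carry over. Pictures are saved under pics/ and viewed, about 8 in all and at most 12, crops included, and the job is handed in when it is done.

Besides the shell and the picture viewer there is one more tool, called after "Call:" as name(argument=value, ...) on one line, values as JSON. apply_moves: Moves the arm, as the interface text tells. Its arguments: {"type":"object","properties":{"commands":{"type":"array"},"newtons":{"type":"number"}},"required":["commands"]}

```bash
mkdir -p pics; python3 - <<'E'
from workcell import bot,cams
import cv2,numpy as np,pickle
o=bot.get_obs();print({k:np.round(v,3).tolist() for k,v in o.items()})
for n in["scene","top"]:
    c=cams.camera(n);cv2.imwrite(f"pics/{n}0.png",c["frame"]);pickle.dump(c,open(f"{n}0.pkl","wb"))
    print(n,np.round(c["camera_matrix"],1).tolist(),np.round(c["D"],3),np.round(-c["R"].T@c["t"],3))
    for k in["jar","lid","block","pad_free","saucers"]:
        print(k,[(np.round(d["rect"]).tolist(),round(d["confidence"],2)) for d in cams.spot_in(k,n)][:4])
E
```

```text
{'time': 0.0, 'q': [-69.499, 5.011, 10.033, 95.098, 0.0, 89.999], 'qd': [-0.009, 0.02, -0.014, -0.009, -0.035, 0.048], 'joint_efforts': [-0.002, -52.039, 46.48, 0.016, -0.0, 0.0], 'ee_pos': [0.193, -0.515, 0.197], 'tcp_rot': [-90.04, 89.925, 110.462], 'wrist_force': [-0.048, 0.24, 0.321], 'torque': [0.007, 0.001, -0.043], 'opening': 0.086}
scene [[402.9, 0.0, 322.3], [0.0, 402.9, 195.1], [0.0, 0.0, 1.0]] [-0.041  0.     0.     0.     0.   ] [ 1.312 -0.393  0.898]
jar [([328.0, 198.0, 355.0, 228.0], 0.98), ([299.0, 206.0, 325.0, 246.0], 0.93), ([406.0, 174.0, 426.0, 198.0], 0.87), ([385.0, 142.0, 409.0, 177.0], 0.62)]
lid [([411.0, 162.0, 431.0, 179.0], 0.71), ([251.0, 213.0, 368.0, 280.0], 0.3)]
block [([252.0, 215.0, 367.0, 282.0], 0.91)]
pad_free [([269.0, 246.0, 291.0, 261.0], 0.75)]
saucers [([188.0, 226.0, 230.0, 262.0], 0.74)]
top [[382.1, 0.0, 317.4], [0.0, 382.1, 204.9], [0.0, 0.0, 1.0]] [-0.085  0.     0.     0.     0.   ] [ 0.356 -0.044  0.992]
jar [([181.0, 207.0, 205.0, 231.0], 0.9), ([324.0, 170.0, 354.0, 200.0], 0.87), ([163.0, 253.0, 200.0, 282.0], 0.82), ([151.0, 150.0, 189.0, 185.0], 0.61)]
lid [([167.0, 200.0, 193.0, 224.0], 0.78)]
block [([276.0, 157.0, 403.0, 218.0], 0.98), ([167.0, 198.0, 191.0, 225.0], 0.34)]
pad_free [([366.0, 170.0, 384.0, 188.0], 0.83)]
saucers [([423.0, 201.0, 469.0, 242.0], 0.64)]
```

```bash
python3 - <<'E'
import cv2,numpy as np
t=cv2.imread("pics/top0.png")
cv2.imwrite("pics/t1.png",cv2.resize(t[110:330,120:500],(800,463),interpolation=cv2.INTER_CUBIC))
s=cv2.imread("pics/scene0.png")
cv2.imwrite("pics/s1.png",cv2.resize(s[120:300,170:450],(800,514),interpolation=cv2.INTER_CUBIC))
E
```

```text
(no output)
```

View pics/t1.png

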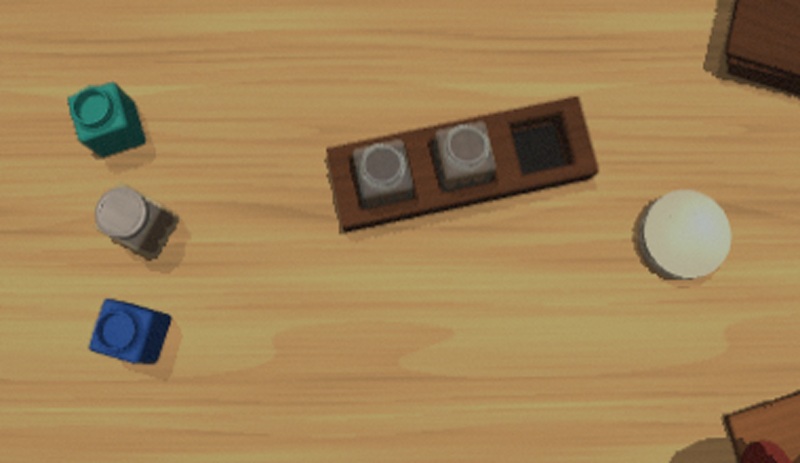

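View pics/s1.png

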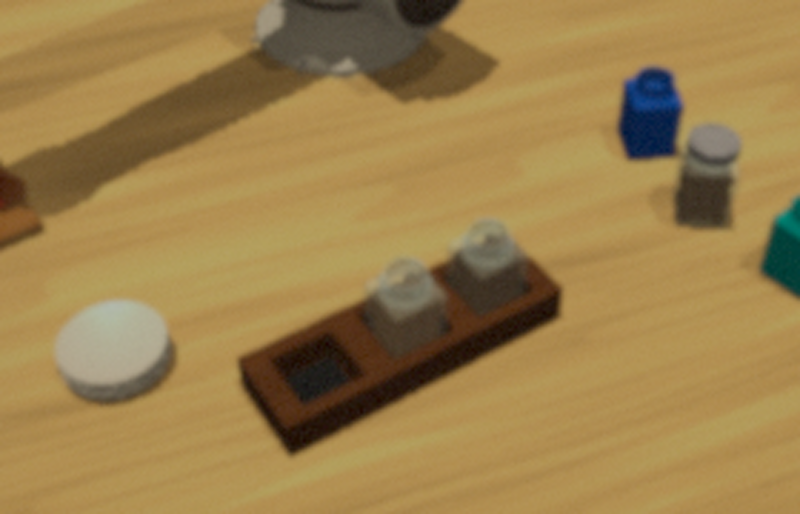

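Top view: the grey-lidded jar is at about (178,211), and the free pocket is at about (377,179), at the right end of the block. The blue and green look-alikes stand either side of the jar. Next I get positions from the depth data.

```bash
cat > h.py <<'E'
import numpy as np,cv2
from workcell import bot,cams
from scipy.spatial.transform import Rotation as Ro
def cloud(c,R=None,t=None):
    h,w=c["depth"].shape;K=c["camera_matrix"]
    u,v=np.meshgrid(np.arange(w),np.arange(h))
    n=cv2.undistortPoints(np.stack([u,v],-1).reshape(-1,1,2).astype(float),K,np.array(c["D"])).reshape(h,w,2)
    P=np.dstack([n,np.ones((h,w))])*c["depth"][...,None]
    if R is None: return (P-c["t"])@c["R"]     # world
    return P@R.T+t
def wrist():
    o=bot.get_obs();c=cams.camera("wrist")
    T=np.eye(4);T[:3,:3]=Ro.from_euler("xyz",o["tcp_rot"],degrees=True).as_matrix();T[:3,3]=o["ee_pos"]
    c["T"]=T@np.array(c["mount"]);c["W"]=cloud(c,c["T"][:3,:3],c["T"][:3,3]);return o,c
def proj(c,X):
    Ti=np.linalg.inv(c["T"]);rv=cv2.Rodrigues(Ti[:3,:3])[0]
    return cv2.projectPoints(np.array(X,float).reshape(-1,1,3),rv,Ti[:3,3],c["camera_matrix"],np.array(c["D"]))[0].reshape(-1,2)
E
python3 - <<'E'
from h import *
import pickle
for n in["top","scene"]:
    c=pickle.load(open(n+"0.pkl","rb"));W=cloud(c)
    bx={"top":([270,150,410,225],[160,190,215,240],[420,195,475,248]),"scene":([248,190,370,285],[404,158,432,200],[185,222,232,265])}[n]
    def sub(b):return W[b[1]:b[3],b[0]:b[2]].reshape(-1,3)
    B=sub(bx[0]);m=B[abs(B[:,2]-.045)<.005];print(n,"block z",np.median(m[:,2]),len(m),cv2.minAreaRect((m[:,:2]*1000).astype(np.float32)))
    f=B[abs(B[:,2]-.011)<.006]; print(" low",len(f),np.median(f,0))
    J=sub(bx[1]);l=J[abs(J[:,2]-.1085)<.008];print(" lid",len(l),l.mean(0),(l.min(0)+l.max(0))/2,np.ptp(l,0))
    m=J[(J[:,2]>.02)&(J[:,2]<.1)];print(" jarbody",len(m),cv2.minAreaRect((m[:,:2]*1000).astype(np.float32)))
    S=sub(bx[2]);s=S[abs(S[:,2]-.034)<.006];print(" sauc",(s.min(0)+s.max(0))/2)
E
```

```text
top block z 0.04489381203092463 2595 ((592.2307739257812, -130.9697723388672), (102.34983825683594, 321.3597412109375), 11.372806549072266)
 low 628 [ 0.60888222 -0.22631643  0.01058036]
 lid 468 [0.51849514 0.25999846 0.1080539 ] [0.51794201 0.26127134 0.10732768] [0.05344018 0.0567391  0.01357721]
 jarbody 391 ((518.5762329101562, 259.2677307128906), (60.484527587890625, 62.55623245239258), 61.142974853515625)
 sauc [ 0.49961656 -0.40574224  0.03368457]
scene block z 0.04410867156487744 1579 ((593.2920532226562, -128.9930877685547), (103.90849304199219, 321.3629455566406), 11.810124397277832)
 low 590 [ 0.6178656  -0.21215757  0.0104553 ]
 lid 206 [0.52355984 0.26020991 0.10758602] [0.52185889 0.26238633 0.10662184] [0.05795059 0.05734067 0.01217858]
 jarbody 518 ((490.76702880859375, 272.5637512207031), (63.6676139831543, 136.4727783203125), 67.46624755859375)
 sauc [ 0.50028585 -0.40398424  0.03289114]
```

Call:
apply_moves(commands=[[-0.05, -0.61, -0.575, -1.72, 1], [-0.05, -0.61, -0.575, -1.72, 1], [-0.05, -0.61, -0.575, -1.72, 1], [-0.05, -0.61, -0.575, -1.72, 1], [-0.05, -0.61, -0.575, -1.72, 1], [-0.05, -0.61, -0.575, -1.72, 1], [-0.05, -0.61, -0.575, -1.72, 1], [-0.05, -0.61, -0.575, -1.72, 1], [-0.05, -0.61, -0.575, -1.72, 1], [-0.05, -0.61, -0.575, -1.72, 1], [-0.05, -0.61, -0.575, -1.72, 1], [-0.05, -0.61, -0.575, -1.72, 1]])

```text
time: 1.8
ee_pos: [0.4251, 0.0392, 0.234]
tcp_rot: [60.4, 89.9, -0.2]
wrist_force: [0.4, -1.6, 0.3]
opening: 0.0854
```

```bash
cat >> h.py <<'E'
def goal(xyz,theta):
    """rows numbers to bring TCP to xyz, jaws at world angle theta, tool down"""
    o=bot.get_obs();R=Ro.from_euler("xyz",o["tcp_rot"],degrees=True).as_matrix()
    th=np.degrees(np.arctan2(R[1,1],R[0,1]));d=R.T@(np.array(xyz)-o["ee_pos"])
    print("t",o["time"],"tcp",np.round(o["ee_pos"],4),"theta",round(th,2),"downerr",np.round(R[:,0],4),"q",np.round(o["q"],1))
    print("shift",np.round(d,4),"roll",round(np.radians(-(theta-th)),4),"F",np.round(o["wrist_force"],1),"open",o["opening"])
E
python3 -c "
from h import *
goal([.519,.26,.25],29)"
```

```text
t 1.8 tcp [0.4251 0.0392 0.234 ] theta 29.39 downerr [ 0.0011 -0.     -1.    ] q [  5.3 -10.8  -1.   99.8  -0.   65.9]
shift [-0.0159  0.1902 -0.1463] roll 0.0068 F [ 0.4 -1.6  0.3] open 0.08542471496258752
```

Call:
apply_moves(commands=[[-0.016, 0.19, -0.146, 0, 1], [-0.016, 0.19, -0.146, 0, 1], [-0.016, 0.19, -0.146, 0, 1], [-0.016, 0.19, -0.146, 0, 1], [-0.016, 0.19, -0.146, 0, 1], [-0.016, 0.19, -0.146, 0, 1], [-0.016, 0.19, -0.146, 0, 1], [-0.016, 0.19, -0.146, 0, 1]])

```text
time: 2.6
ee_pos: [0.5188, 0.2589, 0.2504]
tcp_rot: [55.8, 89.9, -4.8]
wrist_force: [-1.3, -0.9, -0.1]
opening: 0.0854
```

```bash
python3 - <<'E'
from h import *
import pickle
o,c=wrist();pickle.dump(c,open("w1.pkl","wb"));cv2.imwrite("pics/w1.png",c["frame"])
goal([.519,.26,.25],29)
W=c["W"];print("cam",np.round(c["T"],3).tolist())
P=W[c["depth"]>0];P=P[np.hypot(P[:,0]-.519,P[:,1]-.26)<.08]
l=P[abs(P[:,2]-.1085)<.006]
if len(l):
    print("lid",len(l),np.median(l[:,2]),cv2.minEnclosingCircle((l[:,:2]*1000).astype(np.float32)),l.mean(0),(l.min(0)+l.max(0))/2)
print(np.histogram(P[:,2],bins=np.arange(0,.13,.01)))
print(cams.spot_in("lid","wrist")[:2],cams.spot_in("jar","wrist")[:3])
E
```

```text
t 2.65 tcp [0.5188 0.2586 0.2507] theta 29.34 downerr [ 1.8e-03  2.0e-04 -1.0e+00] q [ 26.5  10.7  22.5 101.6  -0.   87.2]
shift [ 0.0007  0.0009 -0.0011] roll 0.0059 F [-0.2  0.1 -0.4] open 0.08549961181650612
cam [[0.871, 0.474, 0.13, 0.485], [0.491, -0.84, -0.23, 0.317], [0.0, 0.264, -0.964, 0.427], [0.0, 0.0, 0.0, 1.0]]
lid 2019 0.10953168977213468 ((518.5911865234375, 261.882568359375), 29.004545211791992) [0.51809998 0.26262946 0.10949673] [0.51836493 0.26211998 0.10757568]
(array([5459,   19,   17,   23,   20,   26,   27,   71,  504,   14, 1460,
        567]), array([0.  , 0.01, 0.02, 0.03, 0.04, 0.05, 0.06, 0.07, 0.08, 0.09, 0.1 ,
       0.11, 0.12]))
[{'rect': [296.4, 155.2, 344.1, 203.4], 'confidence': 0.75}] [{'rect': [188.4, 83.8, 269.3, 154.4], 'confidence': 0.92}, {'rect': [240.9, 323.5, 265.5, 341.7], 'confidence': 0.8}, {'rect': [288.7, 138.2, 354.9, 207.9], 'confidence': 0.74}]
```

View pics/w1.png

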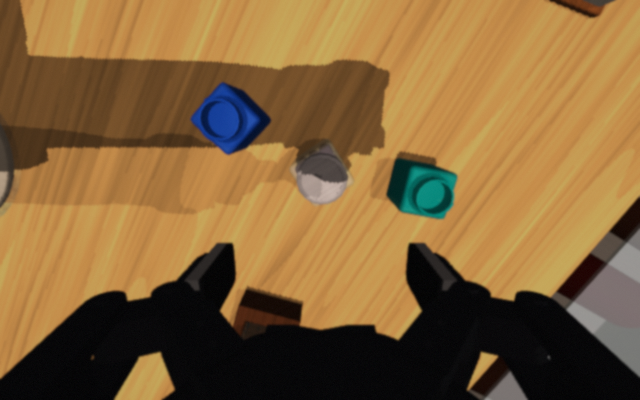

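```bash
python3 - <<'E'
from h import *
import pickle
from scipy.optimize import minimize
c=pickle.load(open("w1.pkl","rb"));W=c["W"];ok=c["depth"]>0
t=pickle.load(open("top0.pkl","rb"));V=cloud(t)
ctr=np.array([.5186,.2620])
for nm,Q in(("wrist",W[ok]),("top",V[t["depth"]>0])):
    r=np.hypot(*(Q[:,:2]-ctr).T)
    for lo,hi in((.076,.092),(.015,.092)):
        s=Q[(r<.055)&(Q[:,2]>lo)&(Q[:,2]<hi)][:,:2]-ctr
        print(nm,lo,len(s),cv2.minAreaRect((s*1000).astype(np.float32)))
        best=[]
        for a in range(0,90,1):
            th=np.radians(a);x=s@[np.cos(th),np.sin(th)];y=s@[-np.sin(th),np.cos(th)]
            best.append((np.percentile(np.maximum(abs(x),abs(y)),95)*1000,a))
        print(sorted(best)[:5], "max r dir",[ (round(np.degrees(np.arctan2(p[1],p[0]))),round(np.hypot(*p)*1000)) for p in s[np.argsort(-np.hypot(*s.T))[:6]]])
f=c["frame"][115:235,250:390];cv2.imwrite("pics/w1c.png",cv2.resize(f,None,fx=5,fy=5,interpolation=cv2.INTER_CUBIC))
E
```

```text
wrist 0.076 563 ((-0.135101318359375, -0.2584190368652344), (62.097618103027344, 62.06187438964844), 62.16041946411133)
[(np.float64(30.69327974319524), 62), (np.float64(30.721937922642766), 63), (np.float64(30.77592142067658), 61), (np.float64(30.83210879621056), 64), (np.float64(30.953020154191172), 60)] max r dir [(17, 41), (107, 41), (-163, 41), (-161, 41), (109, 41), (-74, 41)]
wrist 0.015 698 ((-0.12844276428222656, -0.24537277221679688), (62.107276916503906, 62.09049606323242), 62.20549011230469)
[(np.float64(30.986974569012748), 62), (np.float64(31.098854403075272), 63), (np.float64(31.178163946430153), 61), (np.float64(31.34700942585278), 64), (np.float64(31.43245713656199), 60)] max r dir [(17, 41), (108, 41), (107, 41), (-163, 41), (108, 41), (106, 41)]
top 0.076 180 ((0.34859752655029297, -2.297466278076172), (60.46444320678711, 61.342376708984375), 62.366634368896484)
[(np.float64(31.40762875176817), 64), (np.float64(31.496965679236876), 63), (np.float64(31.502782761889204), 61), (np.float64(31.577559312845157), 65), (np.float64(31.59871542255857), 62)] max r dir [(-71, 43), (-74, 42), (-71, 41), (-75, 41), (-66, 41), (-160, 40)]
top 0.015 383 ((-0.02368640899658203, -2.732257843017578), (60.48455810546875, 62.55626678466797), 61.142974853515625)
[(np.float64(31.971661233428865), 62), (np.float64(32.01394455801045), 61), (np.float64(32.083232072562495), 63), (np.float64(32.18656922206173), 60), (np.float64(32.34036510726325), 64)] max r dir [(-73, 44), (-74, 43), (-74, 43), (-71, 43), (-71, 43), (-72, 42)]
```

View pics/w1c.png

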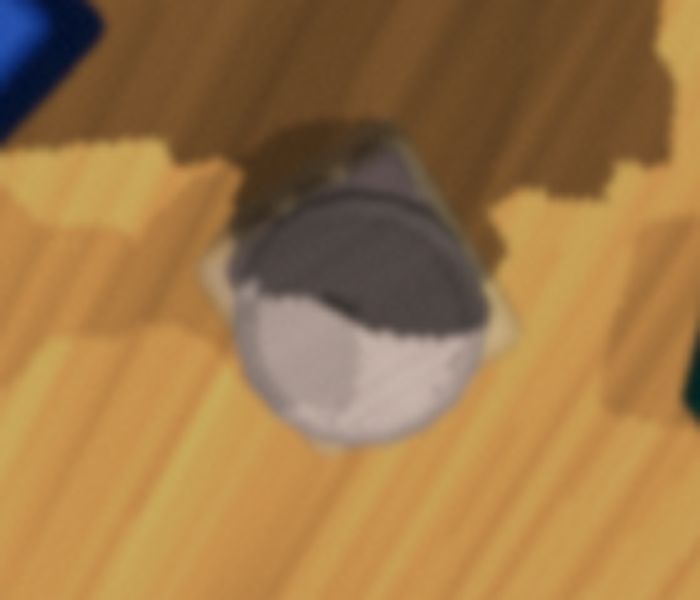

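The wrist crop shows the lid centred at about (322,179) in the full image, with jar corners sticking out towards 17° and 107°. That gives a jar yaw of 62.2°, and both cameras agree to 1°. I descend and grip.

Call:
apply_moves(commands=[[0.04, 0.0013, -0.003, 0, 1], [0.08, 0.0013, -0.003, 0, 1], [0.12, 0.0013, -0.003, 0, 1], [0.14, 0.0013, -0.003, 0, 1], [0.155, 0.0013, -0.003, 0, 1], [0.1637, 0.0013, -0.003, 0, 1], [0.1637, 0.0013, -0.003, 0, 1], [0.1637, 0.0013, -0.003, 0, 1]])

```text
time: 3.55
ee_pos: [0.5194, 0.262, 0.0885]
tcp_rot: [78.9, 89.8, 18.2]
wrist_force: [0.4, -0.0, 0.6]
opening: 0.0852
```

```bash
python3 -c "
from h import *
goal([.5185,.2618,.087],29.3)"
```

```text
t 3.55 tcp [0.5194 0.262  0.0885] theta 29.31 downerr [ 0.0038  0.0012 -1.    ] q [26.8  8.3  1.6 83.1 -0.  87.5]
shift [ 0.0015 -0.0009 -0.0002] roll 0.0002 F [ 0.4 -0.   0.6] open 0.08518729368807605
```

Call:
apply_moves(commands=[[0.001, -0.0009, 0, 0, -1], [0.001, -0.0009, 0, 0, -1], [0.001, -0.0009, 0, 0, -1], [0.001, -0.0009, 0, 0, -1], [0.001, -0.0009, 0, 0, -1], [0.001, -0.0009, 0, 0, -1], [0.001, -0.0009, 0, 0, -1], [0.001, -0.0009, 0, 0, -1]], newtons=90)

```text
time: 4.35
ee_pos: [0.5186, 0.2616, 0.0875]
tcp_rot: [79.0, 89.8, 18.3]
wrist_force: [0.9, 0.9, 0.4]
opening: 0.0002
```

```bash
python3 -c "
from h import *
goal([.612,-.228,.25],29.3-50.7)"
```

```text
t 4.35 tcp [0.5186 0.2616 0.0875] theta 29.31 downerr [ 0.0037  0.0012 -1.    ] q [26.8  8.2  1.4 83.  -0.  87.5]
shift [-0.1628 -0.1576  0.4727] roll 0.885 F [0.9 0.9 0.4] open 0.00019509658995945286
```

```bash
python3 - <<'E'
from h import *
import pickle
o,c=wrist();s=cams.camera("scene")
a=cv2.resize(s["frame"][100:260,330:530],(500,400));b=cv2.resize(c["frame"],(300,188))
im=np.zeros((600,640,3),np.uint8);im[:200]=cv2.resize(s["frame"][120:220,340:500],(320,200)).repeat(2,1)[:, :640];im[200:]=c["frame"];cv2.imwrite("pics/g1.png",im)
E
```

```text
(no output)
```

View pics/g1.png

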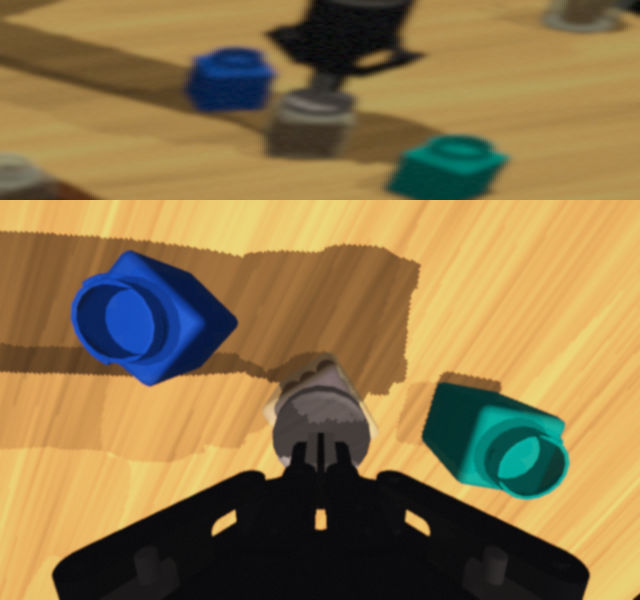

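```bash
python3 - <<'E'
from h import *
o,c=wrist()
W=c["W"];ok=c["depth"]>0
# blob of lid pixels in wrist img: rows 185-270, cols 265-375
for (v,u) in((200,300),(215,300),(235,300),(235,340),(250,290),(262,300),(240,320),(250,320),(262,320)):print(u,v,np.round(W[v,u],4))
P=W[170:275,255:385].reshape(-1,3);l=P[abs(P[:,2]-.1085)<.004]
print(len(l),np.round(l.mean(0),4),cv2.minEnclosingCircle((l[:,:2]*1000).astype(np.float32)))
s=cams.camera("scene");V=cloud(s);m=(abs(V[...,2]-.1075)<.006)&(np.hypot(V[...,0]-.52,V[...,1]-.26)<.1)
q=V[m];print(len(q),cv2.minEnclosingCircle((q[:,:2]*1000).astype(np.float32)))
print(cams.spot_in("lid","scene")[:2],cams.spot_in("jar","scene")[:4])
t=cams.camera("top");V=cloud(t);m=(abs(V[...,2]-.1075)<.006)&(np.hypot(V[...,0]-.52,V[...,1]-.26)<.1);print(m.sum())
E
```

```text
300 200 [0.4964 0.2773 0.1104]
300 215 [0.5006 0.2692 0.1094]
300 235 [0.5064 0.2585 0.1096]
340 235 [0.5267 0.2698 0.1094]
290 250 [0.5058 0.2471 0.1092]
300 262 [0.5048 0.2685 0.1605]
320 240 [0.5123 0.2716 0.1364]
320 250 [0.5123 0.2716 0.1475]
320 262 [0.512  0.272  0.1597]
4591 [0.5138 0.2707 0.1094] ((518.2333984375, 262.8182067871094), 29.01434326171875)
181 ((520.5850219726562, 261.2674255371094), 30.441356658935547)
[{'rect': [410.7, 161.9, 430.2, 179.9], 'confidence': 0.8}, {'rect': [406.2, 169.9, 429.6, 202.6], 'confidence': 0.32}] [{'rect': [432.4, 186.4, 468.5, 221.1], 'confidence': 0.93}, {'rect': [300.0, 208.7, 324.1, 245.9], 'confidence': 0.77}, {'rect': [384.0, 141.7, 411.7, 180.3], 'confidence': 0.67}, {'rect': [326.7, 196.9, 355.7, 230.8], 'confidence': 0.62}]
198
```

```bash
python3 - <<'E'
from h import *
o,c=wrist()
R=Ro.from_euler("xyz",o["tcp_rot"],degrees=True).as_matrix()
T=(c["W"]-o["ee_pos"])@R*1000
for u in (300,306,312,316,320,324,328,340):
    print(u,[(v,*np.round(T[v,u]).astype(int)) for v in range(222,290,7)])
f=c["frame"][200:330,230:410];cv2.imwrite("pics/w2c.png",cv2.resize(f,None,fx=4,fy=4,interpolation=cv2.INTER_CUBIC))
E
```

```text
300 [(222, np.int64(-22), np.int64(-12), np.int64(-11)), (229, np.int64(-21), np.int64(-12), np.int64(-7)), (236, np.int64(-21), np.int64(-12), np.int64(-2)), (243, np.int64(-44), np.int64(-10), np.int64(-8)), (250, np.int64(-51), np.int64(-10), np.int64(-7)), (257, np.int64(-60), np.int64(-9), np.int64(-8)), (264, np.int64(-78), np.int64(-8), np.int64(-14)), (271, np.int64(-81), np.int64(-8), np.int64(-13)), (278, np.int64(-85), np.int64(-8), np.int64(-13)), (285, np.int64(-90), np.int64(-7), np.int64(-13))]
306 [(222, np.int64(-23), np.int64(-8), np.int64(-12)), (229, np.int64(-22), np.int64(-9), np.int64(-7)), (236, np.int64(-22), np.int64(-9), np.int64(-2)), (243, np.int64(-45), np.int64(-7), np.int64(-9)), (250, np.int64(-60), np.int64(-7), np.int64(-12)), (257, np.int64(-68), np.int64(-6), np.int64(-12)), (264, np.int64(-76), np.int64(-6), np.int64(-13)), (271, np.int64(-80), np.int64(-6), np.int64(-13)), (278, np.int64(-85), np.int64(-5), np.int64(-13)), (285, np.int64(-90), np.int64(-5), np.int64(-13))]
312 [(222, np.int64(-21), np.int64(-5), np.int64(-11)), (229, np.int64(-2
[... 2261 characters left out ...]
4, np.int64(-72), np.int64(3), np.int64(-11)), (271, np.int64(-80), np.int64(3), np.int64(-13)), (278, np.int64(-85), np.int64(3), np.int64(-13)), (285, np.int64(-86), np.int64(3), np.int64(-11))]
340 [(222, np.int64(-21), np.int64(11), np.int64(-11)), (229, np.int64(-21), np.int64(11), np.int64(-7)), (236, np.int64(-21), np.int64(11), np.int64(-2)), (243, np.int64(-44), np.int64(10), np.int64(-8)), (250, np.int64(-51), np.int64(9), np.int64(-7)), (257, np.int64(-60), np.int64(9), np.int64(-8)), (264, np.int64(-78), np.int64(7), np.int64(-15)), (271, np.int64(-81), np.int64(7), np.int64(-13)), (278, np.int64(-86), np.int64(7), np.int64(-13)), (285, np.int64(-90), np.int64(7), np.int64(-13))]
```

View pics/w2c.png

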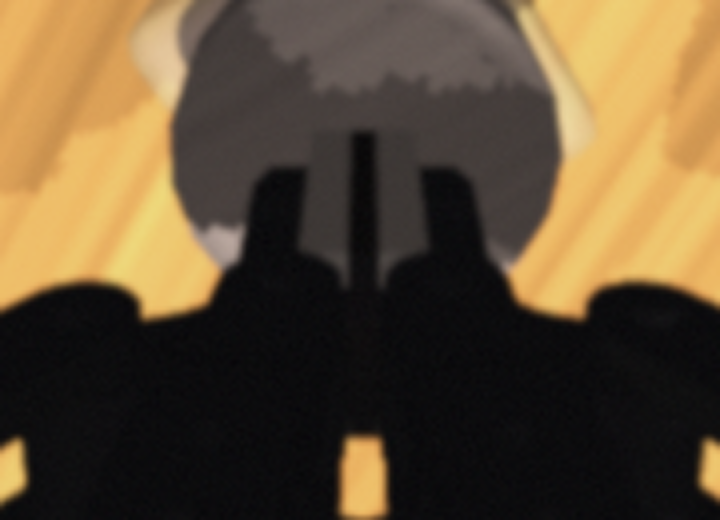

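The wrist view shows the closed fingers hovering over the lid, with their tips at about (320,233). Depth puts the tips about 42 mm behind the reported TCP, and the full closure without contact agrees. So the real fingertips are about 42 mm higher than the reported TCP, and the jar hasn't moved. I open, go down another 45 mm and grip again.

Call:
apply_moves(commands=[[0, 0, -0.0005, 0, 1], [0, 0, -0.0005, 0, 1], [0, 0, -0.0005, 0, 1], [0, 0, -0.0005, 0, 1], [0, 0, -0.0005, 0, 1], [0, 0, -0.0005, 0, 1], [0, 0, -0.0005, 0, 1]])

```text
time: 5.45
ee_pos: [0.5184, 0.262, 0.0875]
tcp_rot: [78.5, 89.8, 17.8]
wrist_force: [0.4, 0.9, 0.6]
opening: 0.0854
```

```bash
python3 - <<'E'
from h import *
goal([.5184,.2622,.0435],29.3)
o,c=wrist()
R=Ro.from_euler("xyz",o["tcp_rot"],degrees=True).as_matrix()
T=((c["W"]-o["ee_pos"])@R*1000)
m=(c["depth"]>0)&(T[...,0]>-75)&(T[...,0]<-25)&(abs(T[...,2])<25)&(abs(T[...,1])<70)
q=T[m]
for x in range(-75,-24,5):
    s=q[(q[:,0]>x)&(q[:,0]<=x+5)]
    if len(s):print(x,len(s),"inner |y|",abs(s[:,1]).min().round(1),"outer",abs(s[:,1]).max().round(1),"z",s[:,2].min().round(1),s[:,2].max().round(1))
E
```

```text
t 5.45 tcp [0.5184 0.262  0.0875] theta 29.3 downerr [ 0.0038  0.0012 -1.    ] q [26.8  8.2  1.4 83.  -0.  87.5]
shift [ 0.044  -0.0001 -0.0002] roll 0.0001 F [0.4 0.9 0.6] open 0.0853856986433705
-75 732 inner |y| 42.0 outer 56.9 z -12.6 10.4
-70 683 inner |y| 42.0 outer 56.6 z -12.4 10.5
-65 595 inner |y| 42.1 outer 56.7 z -12.5 10.5
-60 519 inner |y| 42.1 outer 56.4 z -12.7 10.5
-55 403 inner |y| 41.9 outer 55.1 z -12.4 10.3
-50 121 inner |y| 42.2 outer 43.5 z -10.5 9.3
```

Call:
apply_moves(commands=[[0.012, 0, 0, 0, 1], [0.024, 0, 0, 0, 1], [0.034, 0, 0, 0, 1], [0.044, 0, 0, 0, 1], [0.044, 0, 0, 0, 1], [0.044, 0, 0, 0, -1], [0.044, 0, 0, 0, -1], [0.044, 0, 0, 0, -1], [0.044, 0, 0, 0, -1], [0.044, 0, 0, 0, -1], [0.044, 0, 0, 0, -1], [0.044, 0, 0, 0, -1]], newtons=90)

```text
time: 6.7
ee_pos: [0.519, 0.2623, 0.0446]
tcp_rot: [81.1, 89.7, 20.4]
wrist_force: [-1.7, -1.3, 6.2]
opening: 0.0562
```

```bash
python3 -c "
from h import *
goal([.5184,.2622,.20],29.3)"
```

```text
t 6.7 tcp [0.519  0.2623 0.0446] theta 29.31 downerr [ 0.0052  0.0019 -1.    ] q [26.8  8.7 -2.8 78.2 -0.  87.5]
shift [-1.554e-01  3.000e-04 -1.000e-04] roll 0.0002 F [-1.7 -1.3  6.2] open 0.05623180438955253
```

Call:
apply_moves(commands=[[-0.01, 0, 0, 0, -1], [-0.03, 0, 0, 0, -1], [-0.06, 0, 0, 0, -1], [-0.1, 0, 0, 0, -1], [-0.13, 0, 0, 0, -1], [-0.13, 0, 0, 0, -1], [-0.13, 0, 0, 0, -1]])

```text
time: 7.4
ee_pos: [0.5184, 0.2621, 0.1741]
tcp_rot: [81.1, 89.7, 20.4]
wrist_force: [0.5, -0.2, -5.8]
opening: 0.0565
```

```bash
python3 - <<'E'
from h import *
goal([.612,-.228,.175],29.3-50.7)
o,c=wrist();cv2.imwrite("pics/w3.png",c["frame"])
R=Ro.from_euler("xyz",o["tcp_rot"],degrees=True).as_matrix()
T=(c["W"]-o["ee_pos"])@R*1000
m=(c["depth"]>0)&(abs(T[...,1])<60)&(T[...,2]<60)&(T[...,2]>-60)&(T[...,0]<70)&(T[...,0]>-80)
q=T[m];print(np.histogram(q[:,0],bins=np.arange(-80,80,8)))
E
```

```text
t 7.4 tcp [0.5184 0.2621 0.1741] theta 29.31 downerr [ 0.0051  0.0019 -1.    ] q [26.8  8.5 11.3 92.5 -0.  87.5]
shift [-0.0014 -0.1583  0.4732] roll 0.885 F [ 0.5 -0.2 -5.8] open 0.056495289155425045
(array([  846, 10437,  3033,   778,   569,  2102,   293,   257,   221,
         199,   173,   157,   135,   126,    80,     0,     0,     0,
           0]), array([-80, -72, -64, -56, -48, -40, -32, -24, -16,  -8,   0,   8,  16,
        24,  32,  40,  48,  56,  64,  72]))
```

View pics/w3.png

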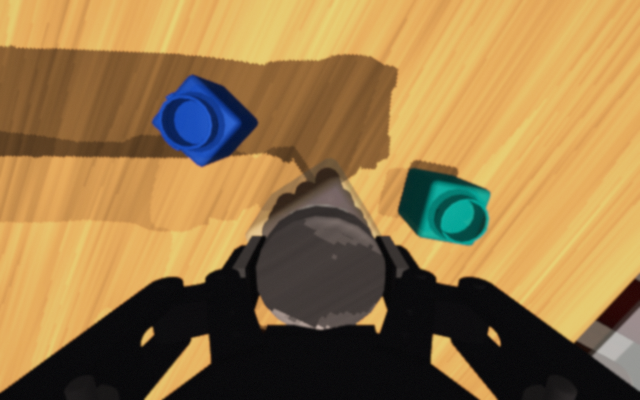

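The jar hangs in the grip at about (320,265), with a weight of about 5.8 N. I carry it to a stand-off just past the pocket, so the wrist camera can see the pocket clear of the jar.

Call:
apply_moves(commands=[[-0.037, 0, 0.01, 0.1, -1], [-0.037, -0.03, 0.06, 0.2, -1], [-0.037, -0.052, 0.11, 0.3, -1], [-0.037, -0.075, 0.16, 0.4, -1], [-0.037, -0.098, 0.21, 0.5, -1], [-0.037, -0.12, 0.255, 0.6, -1], [-0.037, -0.14, 0.3, 0.7, -1], [-0.037, -0.161, 0.345, 0.8, -1], [-0.037, -0.182, 0.39, 0.885, -1], [-0.037, -0.203, 0.435, 0.885, -1], [-0.037, -0.224, 0.48, 0.885, -1], [-0.037, -0.24, 0.52, 0.885, -1]])

```text
time: 8.65
ee_pos: [0.5605, -0.2971, 0.207]
tcp_rot: [-161.6, 89.9, 87.0]
wrist_force: [1.8, 0.5, -4.6]
opening: 0.0564
```

```bash
python3 -c "
from h import *
goal([.565,-.349,.21],-21.4)"
```

```text
t 8.65 tcp [ 0.5605 -0.2971  0.207 ] theta -21.41 downerr [ 1.0e-04  2.6e-03 -1.0e+00] q [-28.   17.5  25.6  98.2   0.1  83.4]
shift [-0.0031  0.0232  0.0467] roll -0.0002 F [ 1.8  0.5 -4.6] open 0.05635390031942053
```

Call:
apply_moves(commands=[[-0.003, 0.02, 0.035, 0, -1], [-0.003, 0.023, 0.047, 0, -1], [-0.003, 0.023, 0.047, 0, -1], [-0.003, 0.023, 0.047, 0, -1]])

```text
time: 9.05
ee_pos: [0.5643, -0.3486, 0.2081]
tcp_rot: [-133.5, 89.7, 115.0]
wrist_force: [-0.4, 0.7, -4.3]
opening: 0.0563
```

```bash
python3 - <<'E'
from h import *
import pickle
o,c=wrist();cv2.imwrite("pics/w4.png",c["frame"]);pickle.dump((o,c),open("w4.pkl","wb"))
R=Ro.from_euler("xyz",o["tcp_rot"],degrees=True).as_matrix()
W=c["W"];ok=c["depth"]>0;T=(W-o["ee_pos"])@R*1000
# held jar: lid & shoulder
m=ok&(abs(T[...,1])<50)&(abs(T[...,2])<50)
l=T[m&(T[...,0]<-58)&(T[...,0]>-72)]
lid=l[abs(l[:,0]-np.median(l[:,0]))<3];lid=lid[np.hypot(lid[:,1],lid[:,2])<36];print("lid x",np.median(lid[:,0]),cv2.minEnclosingCircle(lid[:,1:].astype(np.float32)))
s=T[m&(T[...,0]>-46)&(T[...,0]<-28)];s=s[s[:,2]<0]
print("shoulder",len(s),cv2.minAreaRect(s[:,1:].astype(np.float32)),"x",np.median(s[:,0]))
# block
t=W[ok&(abs(W[...,2]-.045)<.005)&(np.hypot(W[...,0]-.592,W[...,1]+.13)<.19)]
print("block",np.median(t[:,2]),len(t),cv2.minAreaRect((t[:,:2]*1000).astype(np.float32)))
p=W[ok&(W[...,2]<.02)&(W[...,2]>.005)&(np.hypot(W[...,0]-.612,W[...,1]+.228)<.05)]
print("pocketfloor",len(p),cv2.minAreaRect((p[:,:2]*1000).astype(np.float32)),np.median(p[:,2]))
print([ (d["rect"],d["confidence"]) for d in cams.spot_in("pad_free","wrist")[:2]])
E
```

```text
lid x -64.56729045438975 ((-0.026222649961709976, -6.361443042755127), 34.52012634277344)
shoulder 2741 ((-0.7861557006835938, -23.509357452392578), (33.05134201049805, 79.65653991699219), 89.81073760986328) x -38.55128354071969
block 0.045594804923447 7800 ((607.37548828125, -206.11593627929688), (100.66974639892578, 163.22100830078125), 11.900491714477539)
pocketfloor 3347 ((611.559814453125, -226.00245666503906), (66.30726623535156, 64.8748779296875), 11.799769401550293) 0.011619186157089956
[([290.1, 28.6, 354.3, 102.5], 0.72)]
```

View pics/w4.png

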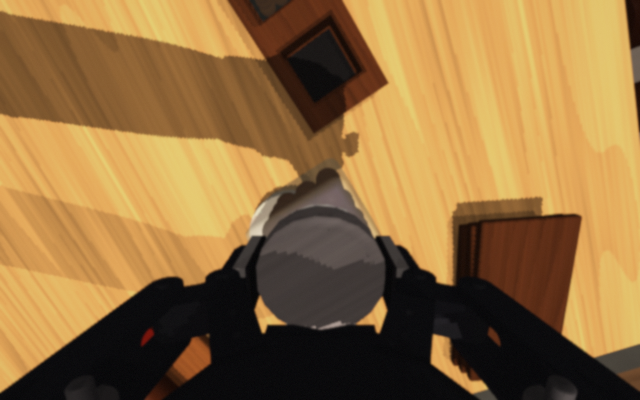

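```bash
python3 - <<'E'
from h import *
import pickle
from scipy.optimize import least_squares
o,c=pickle.load(open("w4.pkl","rb"))
R=Ro.from_euler("xyz",o["tcp_rot"],degrees=True).as_matrix()
T=((c["W"]-o["ee_pos"])@R*1000)[c["depth"]>0]
s=T[(abs(T[:,0]+39)<5)&(abs(T[:,1])<30)&(T[:,2]<-5)&(T[:,2]>-48)][:,1:]
print(len(s))
# jar side angle in tool y-z plane: world angle = theta - atan2(z,y)
h=cv2.convexHull(s.astype(np.float32)).reshape(-1,2)
print(np.round(h,1).tolist())
p=s[np.argmax(np.hypot(*s.T))];print("corner",p,"world rel angle",-np.degrees(np.arctan2(p[1],p[0])))
for a in range(24,42,2):
    best=[]
    t=np.radians(-a);u=np.array([np.cos(t),np.sin(t)]);v=np.array([-np.sin(t),np.cos(t)])
    print(a,[np.percentile(x,[1,99]).round(1).tolist() for x in(s@u,s@v)])
goal([.6118,-.2270,.208],-21.2)
E
```

```text
2159
[[29.899999618530273, -9.300000190734863], [29.899999618530273, -8.899999618530273], [27.700000762939453, -8.0], [27.5, -8.0], [-28.899999618530273, -9.100000381469727], [-29.899999618530273, -11.199999809265137], [-29.899999618530273, -17.100000381469727], [-29.700000762939453, -18.600000381469727], [4.099999904632568, -39.599998474121094], [8.199999809265137, -40.0], [9.199999809265137, -39.400001525878906], [10.300000190734863, -38.79999923706055], [11.800000190734863, -37.79999923706055], [12.300000190734863, -37.29999923706055], [29.799999237060547, -11.5]]
corner [  8.18251226 -39.96327709] world rel angle 78.4285776694209
24 [[-21.5, 30.4], [-33.4, 2.3]]
26 [[-20.7, 30.4], [-32.7, 3.3]]
28 [[-19.9, 30.4], [-32.1, 4.4]]
30 [[-19.0, 30.3], [-31.4, 5.4]]
32 [[-18.2, 30.3], [-31.0, 6.4]]
34 [[-17.3, 30.6], [-31.1, 7.4]]
36 [[-16.4, 31.1], [-31.5, 8.4]]
38 [[-15.5, 31.8], [-31.8, 9.4]]
40 [[-14.5, 32.4], [-32.1, 10.4]]
t 9.15 tcp [ 0.5648 -0.3479  0.2094] theta -21.34 downerr [-5.0e-04  3.3e-03 -1.0e+00] q [-31.7  22.3  32.   99.9   0.1  79.6]
shift [ 0.0018 -0.0002 -0.1297] roll -0.0025 F [-0.4  1.7 -5.8] open 0.05640746134724528
```

The pocket, at about (322,62) in the picture, is centred at (0.612, -0.227) with yaw about 11.7°. The held jar's edges give a relative yaw of about 33°, which agrees. I move over the pocket.

Call:
apply_moves(commands=[[0.002, 0, -0.045, 0, -1], [0.002, 0, -0.09, 0, -1], [0.002, 0, -0.12, 0, -1], [0.02, 0, -0.13, 0, -1], [0.05, 0, -0.13, 0, -1], [0.08, 0, -0.13, 0, -1], [0.095, 0, -0.13, 0, -1], [0.095, 0, -0.13, 0, -1], [0.095, 0, -0.13, 0, -1]])

```text
time: 10.05
ee_pos: [0.6121, -0.2256, 0.1158]
tcp_rot: [-161.0, 89.8, 87.7]
wrist_force: [-0.5, -0.9, -4.4]
opening: 0.0568
```

```bash
python3 -c "
from h import *
goal([.6118,-.2270,.056],-21.2)"
```

```text
t 10.05 tcp [ 0.6121 -0.2256  0.1158] theta -21.28 downerr [ 1.0e-04  3.2e-03 -1.0e+00] q [-20.3  18.5  16.7  88.3   0.2  91. ]
shift [0.0598 0.0003 0.0016] roll -0.0014 F [-0.5 -0.9 -4.4] open 0.056845378965907446
```

Call:
apply_moves(commands=[[0.01, 0.0003, 0.0016, 0, -1], [0.02, 0.0003, 0.0016, 0, -1], [0.026, 0.0003, 0.0016, 0, -1], [0.031, 0.0003, 0.0016, 0, -1], [0.036, 0.0003, 0.0016, 0, -1], [0.04, 0.0003, 0.0016, 0, -1], [0.04, 0.0003, 0.0016, 0, -1]])

```text
time: 10.75
ee_pos: [0.6116, -0.227, 0.0751]
tcp_rot: [-148.1, 89.8, 100.6]
wrist_force: [0.3, 0.5, -5.2]
opening: 0.0563
```

```bash
python3 -c "
from h import *
goal([.6118,-.2270,.056],-21.2);print(bot.get_obs()['torque'])"
```

```text
t 10.75 tcp [ 0.6116 -0.227   0.0751] theta -21.29 downerr [-7.0e-04  3.5e-03 -1.0e+00] q [-20.5  18.5  12.3  83.9   0.2  90.8]
shift [ 0.0191  0.0003 -0.0001] roll -0.0015 F [ 0.3  0.5 -5.2] open 0.05633371327687648
[ 0.00240736 -0.06700883 -0.0094432 ]
```

Call:
apply_moves(commands=[[0.006, 0.0003, 0, 0, -1], [0.011, 0.0003, 0, 0, -1], [0.015, 0.0003, 0, 0, -1], [0.018, 0.0003, 0, 0, -1], [0.02, 0.0003, 0, 0, -1], [0.02, 0.0003, 0, 0, -1]])

```text
time: 11.35
ee_pos: [0.6118, -0.2272, 0.056]
tcp_rot: [-158.2, 89.8, 90.5]
wrist_force: [-2.0, -0.1, 2.4]
opening: 0.0564
```

```bash
python3 -c "
from h import *
goal([.6118,-.2270,.056],-21.2);print(bot.get_obs()['torque'])"
```

```text
t 11.35 tcp [ 0.6118 -0.2272  0.056 ] theta -21.29 downerr [-0.     0.003 -1.   ] q [-20.5  18.7  10.4  81.8   0.2  90.8]
shift [-0.     -0.0001 -0.0002] roll -0.0016 F [-2.  -0.1  2.4] open 0.05640576976919439
[0.06850896 0.75140142 0.02518167]
```

Call:
apply_moves(commands=[[0.001, 0, 0, 0, -1], [0.001, 0, 0, 0, -1], [0.001, 0, 0, 0, -1]])

```text
time: 11.65
ee_pos: [0.6118, -0.2273, 0.0559]
tcp_rot: [-170.1, 89.8, 78.6]
wrist_force: [-4.4, 1.1, 5.5]
opening: 0.0563
```

```bash
python3 - <<'E'
from h import *
goal([.6118,-.2270,.0556],-21.2);print(bot.get_obs()['torque'])
for n in("scene","top"):
    s=cams.camera(n);V=cloud(s);V=V[s["depth"]>0];r=np.hypot(V[:,0]-.612,V[:,1]+.227)
    q=V[(r<.035)&(V[:,2]>.108)&(V[:,2]<.13)];print(n,len(q),np.percentile(q[:,2],[20,50,80]).round(4))
E
```

```text
t 11.65 tcp [ 0.6118 -0.2273  0.0559] theta -21.29 downerr [ 5.0e-04  2.7e-03 -1.0e+00] q [-20.5  18.6  10.3  81.7   0.2  90.8]
shift [ 0.0003 -0.0001 -0.0003] roll -0.0016 F [-4.4  1.1  5.5] open 0.05628072316774619
[0.23741833 1.20158517 0.0127473 ]
scene 124 [0.1169 0.1188 0.1202]
top 3 [0.1154 0.1191 0.1202]
```

Call:
apply_moves(commands=[[0, 0, 0, -0.087, -1], [0, 0, 0, -0.174, -1], [-0.0003, 0, 0, -0.262, -1], [-0.0005, 0, 0, -0.349, -1], [-0.0006, 0, 0, -0.436, -1], [-0.0008, 0, 0, -0.524, -1], [-0.0009, 0, 0, -0.611, -1], [-0.0011, 0, 0, -0.698, -1], [-0.0012, 0, 0, -0.785, -1], [-0.0013, 0, 0, -0.873, -1], [-0.0014, 0, 0, -0.96, -1], [-0.0015, 0, 0, -1.047, -1]], newtons=100)

```text
time: 12.95
ee_pos: [0.6122, -0.2274, 0.0572]
tcp_rot: [114.5, 89.8, 63.4]
wrist_force: [-0.1, 0.2, -1.7]
opening: 0.0563
```

```bash
python3 -c "
from h import *
goal([.6118,-.2272,.058],-21.3+83);print(bot.get_obs()['torque'])"
```

```text
t 12.95 tcp [ 0.6122 -0.2274  0.0572] theta 38.9 downerr [ 0.0012  0.0025 -1.    ] q [-20.5  18.6  10.5  81.8   0.2  30.6]
shift [-0.0008 -0.0002 -0.0004] roll -0.3979 F [-0.1  0.2 -1.7] open 0.056276409757582725
[-0.10729241  0.02583615 -0.04707115]
```

Call:
apply_moves(commands=[[-0.0002, 0, 0, -0.09, -1], [-0.0003, 0, 0, -0.18, -1], [-0.0004, 0, 0, -0.27, -1], [-0.0006, 0, 0, -0.35, -1], [-0.0008, 0, 0, -0.4, -1], [-0.0008, 0, 0, -0.4, -1]])

```text
time: 13.55
ee_pos: [0.6128, -0.2275, 0.0582]
tcp_rot: [72.2, 89.8, 44.1]
wrist_force: [-0.0, -0.4, 0.0]
opening: 0.0562
```

```bash
python3 - <<'E'
from h import *
import pickle
o,c=wrist();cv2.imwrite("pics/w5.png",c["frame"])
goal([.6118,-.2272,.066],-21.3+83);print(bot.get_obs()['torque'])
R=Ro.from_euler("xyz",o["tcp_rot"],degrees=True).as_matrix()
W=c["W"];T=(W-o["ee_pos"])@R*1000;ok=c["depth"]>0
m=ok&(abs(W[...,2]-.095)<.006)&(np.hypot(W[...,0]-.612,W[...,1]+.227)<.05)&(T[...,2]<-5)&(abs(T[...,1])<29)
print(len(W[m]),np.median(W[m][:,2]),cv2.convexHull((W[m][:,:2]*1000-[612,-227]).astype(np.float32)).reshape(-1,2).round(1).tolist())
E
```

```text
t 13.6 tcp [ 0.6127 -0.2275  0.0581] theta 61.76 downerr [ 0.0021  0.0023 -1.    ] q [-20.4  18.6  10.6  81.9   0.2   7.8]
shift [-0.0079 -0.0002 -0.0009] roll 0.0011 F [-0.2 -0.4 -0.6] open 0.05619426684406111
[0.00204892 0.04942698 0.02075056]
2399 0.09466052032155439 [[7.0, 28.399999618530273], [6.0, 29.399999618530273], [5.699999809265137, 29.600000381469727], [3.5, 30.799999237060547], [-0.6000000238418579, 33.0], [-2.5, 32.5], [-31.299999237060547, 23.5], [-33.29999923706055, 22.799999237060547], [-34.099998474121094, 22.100000381469727], [-36.5, 19.899999618530273], [-36.79999923706055, 18.899999618530273], [-37.0, 16.600000381469727], [-37.0, 15.5], [-34.29999923706055, 5.900000095367432], [-27.899999618530273, -16.100000381469727], [-27.200000762939453, -18.299999237060547], [-26.700000762939453, -18.600000381469727], [-24.700000762939453, -19.799999237060547], [-21.600000381469727, -21.5], [-20.700000762939453, -20.899999618530273]]
```

View pics/w5.png

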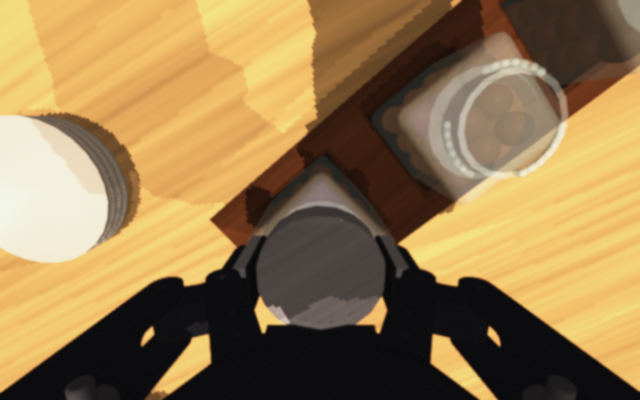

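The seated jar shows beneath the lid at about (322,165). Its yaw is now about 16.7°, so it used up its 5° of play and the relative turn is about 78°, inside the loose window. The shoulder is at z = 0.0947, which means the jar is home. I raise a little and check the force.

Call:
apply_moves(commands=[[-0.001, 0, 0, 0, -1], [-0.002, 0, 0, 0, -1], [-0.003, 0, 0, 0, -1], [-0.004, 0, 0, 0, -1], [-0.004, 0, 0, 0, -1]])

```text
time: 14.1
ee_pos: [0.6127, -0.2275, 0.0623]
tcp_rot: [71.6, 89.8, 43.4]
wrist_force: [0.2, -0.4, 0.3]
opening: 0.0559
```

Call:
apply_moves(commands=[[-0.003, 0, 0, 0, -1], [-0.006, 0, 0, 0, -1], [-0.009, 0, 0, 0, -1], [-0.0105, 0, 0, 0, -1], [-0.0105, 0, 0, 0, -1], [-0.0105, 0, 0, 0, -1], [-0.0105, 0, 0, 0, -1]])

```text
time: 14.8
ee_pos: [0.6126, -0.2275, 0.0727]
tcp_rot: [75.1, 89.8, 46.9]
wrist_force: [-0.5, 0.7, -0.4]
opening: 0.0562
```

```bash
python3 - <<'E'
from h import *
o,c=wrist()
goal([.6118,-.2272,.0728],61.7);print(bot.get_obs()['torque'],np.abs(o['qd']).max())
R=Ro.from_euler("xyz",o["tcp_rot"],degrees=True).as_matrix()
W=c["W"];T=(W-o["ee_pos"])@R*1000;ok=c["depth"]>0
n=ok&(np.hypot(W[...,0]-.612,W[...,1]+.227)<.05)&(T[...,2]<-5)&(abs(T[...,1])<26)
print("shoulder z",np.median(W[n&(abs(W[...,2]-.095)<.012)][:,2]))
l=W[ok&(abs(T[...,1])<26)&(abs(T[...,2])<26)&(W[...,2]>.125)&(W[...,2]<.145)&(T[...,2]<10)]
A=np.c_[l[:,:2]-[.612,-.227],np.ones(len(l))];co=np.linalg.lstsq(A,l[:,2],rcond=None)[0];print("lid plane tilt deg",np.degrees(co[:2]),"z",co[2])
s=cams.camera("scene")["frame"][190:290,235:365];cv2.imwrite("pics/s9.png",cv2.resize(s,None,fx=5,fy=5,interpolation=cv2.INTER_CUBIC))
E
```

```text
t 14.85 tcp [ 0.6126 -0.2275  0.0727] theta 61.75 downerr [ 0.0022  0.0023 -1.    ] q [-20.5  18.5  12.   83.4   0.2   7.8]
shift [-0.0001 -0.0001 -0.0009] roll 0.0009 F [-0.6 -0.2 -0.7] open 0.05639539614043907
[0.01866219 0.0182515  0.04736237] 0.1313024669660306
shoulder z 0.09499441691770347
lid plane tilt deg [ 1.38102057 -0.89873556] z 0.13704885699023212
```

View pics/s9.png

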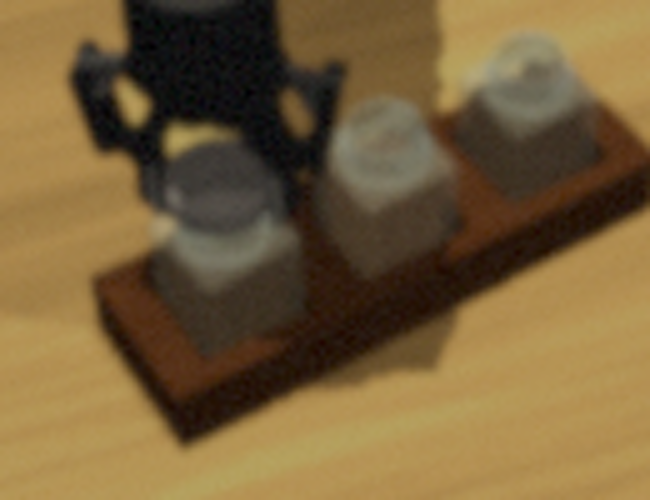

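The scene view shows the lid, at about (222,185) in the crop, held above the seated jar's mouth, with the other jars in place. The jar shoulder is still at z = 0.095, and the lid edge is about 5–6 mm above the mouth.

```bash
python3 -c "
from workcell import bot
print(bot.job_done())"
```

```text
the job is handed in; nothing more can be done
None
```

The jar is standing in the free pocket with its lid unscrewed. The arm is still holding the lid about 5–6 mm above the jar's mouth. I handed the job in at about 15 s.

**What I did:** I picked the jar up by its tight lid and lowered it fully into the pocket. I then turned the gripper 83° counter-clockwise, following the lid's rise, and raised the lid straight up.

**Last checks:**
- **Jar seated:** the shoulder measured z = 0.095 before and after the lift, which is what a fully home jar should read.
- **Threads free:** the jar used up its 5° of play in the pocket, so the lid turned about 78° relative to it. There was almost no upward pull during the lift.
- **Lid held:** the gripper opening is 56 mm on the 58 mm lid. The lid top is at about z = 0.137, putting its edge at about 0.121 against the mouth at 0.115.
- **Other things:** I didn't touch the open jars, the saucers or the look-alikes. The open jars are in place in the last picture.

**What failed or disagreed:**
- **First grasp:** the fingers closed on nothing. They really end about 42 mm short of the reported TCP, contrary to the description. I went down further and gripped again; the jar hadn't moved.
- **Lid level:** the depth data suggested a lid tilt of about 1.5°, but the tool itself is level to 0.2°. I put this down to depth noise and didn't check it further.

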